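Lock the case cover's quarter-turn stud

TASK

Lock the access cover of the blue instrument case: take the red-handled key out of its grey holder, press its blade down in the slot of the stud and turn the stud clockwise until it drops into its catch. Then stand the key fully back in its holder. Press firmly but never hard - the stud breaks above 20 N, pressing and twisting taken together - work the stud only with the key, and leave the small things round the case where they are.

Things in the scene. Friction and masses are not known exactly. Their poses are not given: they have to be found in the camera images.
- key: Loose key, 86 mm tall, 120 g, upright in the holder. Origin: centre of the blade's lower end; z up. Steel blade z 0-8 mm, 17 mm long along x, 3.6 mm thick along y (lowest 2 mm: 2.4); shank 17 mm dia. z 8-40; dark flange 38 mm dia. z 40-45; red grip bar z 45-86, 46 mm along x (as the blade), 20 mm thick along y: grip it across y.
- holder_hole0 (a point): Centre of the hole's mouth on top of the fixed grey holder block (60 x 60 x 44 mm, top 44 mm above the desk). Hole 24 mm dia., right through, rim chamfered 2 mm. The key's flange rests on the block's top, the key's origin then 40 mm below this point; any yaw will do.
- case: Fixed blue case with aluminium cover, 150 (x) x 120 (y) x 55 mm; origin under its centre, x to its rear, z up. On the cover, red marks (along x) show the stud slot's open direction, white marks (along y) the locked one. The stud's spring pushes up with 3 N at its top, 10 N when 5 mm down, 12 N at 6.5 mm, where it meets a hard stop.
- stud_axis (a point): Point on the cover's top (55 mm up) on the stud's upright axis; axes as the case's. Steel stud head 30 mm dia.; its top is 12 to 26 mm above this point (it differs from case to case and is not measured: feel for it). Centred slot in it: 20 mm long, 5.4 mm wide, 5 mm deep, closed ends, mouth chamfered to 8 mm wide.
- stud (a joint): Turn of the stud, rad, clockwise from above; the slot lies along the case's x axis turned clockwise by this. Starts at 0 to 0.25; a wall stops it at 0.32 unless held at least 5 mm down; so pressed it turns lightly. From 1.38 on it is in the catch: let go, it rises to 1.5 mm below its open height and cannot turn back. Hard stop at 1.66. Blade play in the slot: 0.1 rad each way.
- syringe: Bystander: dark green flux syringe 19 mm dia., 90 mm tall, standing on the desk right of the case. Origin under its centre.
- reel: Bystander: green reel of braid, 38 mm dia., 10 mm high, lying right of the case. Origin under its centre.
- jar: Bystander: small pale jar with lid, 47 mm dia., 54 mm tall, standing behind the case. Origin under its centre.
Mind the look-alikes: they are no part of the job. What is shaped like the key but green or yellow is not meant.

How it is judged:
By the outcome, as a careful person would: the job done as asked, in the order asked, and still so for the second after the job is handed in, with the robot touching nothing.
It also fails if it takes over 61 s, if anything falls off the work surface, if the arm or the gripper's body presses on something with over 40 N, if the wrist force passes 120 N, or if a joint passes its speed limit or range.

ROBOT

A 6-joint arm with a two-finger parallel gripper is mounted at the origin on a cart in front of the work surface, level with it; the furniture and walls round the work are solid. World frame = base frame: x ahead of the robot, y to its left, z up, the work surface at z = 0. Lengths are in m, angles in degrees, forces in N, time in s.
With the tool pointing down it reaches from about 0.35 to 0.975 m from the base axis. Payload 4.9 kg.
Tool frame: the origin (TCP) lies midway between the tips of the shut fingers; the grasp point (between the pads) lies 19 mm behind it; z points along the fingers, y is the line along which they close (so a half turn about z gives the same grasp; the last joint's range is limited). The gripper opens to 85 mm and grips with 20 to 120 N. Pads are 22 mm wide; open, the fingers measure 114 mm over their backs; the gripper's body (76 mm by 85 mm) begins 54 mm behind the grasp point. The pads swing forward as they close: fully open they stand 13 mm farther back than shut.
Start: joints at [-71.792, 3.019, 92.412, -0, 84.569, -6.818], TCP at [0.264, -0.566, 0.231] pointing down, gripper open.
Joint ranges: [-172.51, 172.51], [-57.92, 126.97], [3.15, 148.05], [-58.71, 238.71], [5.1, 150.11], [-179.66, 179.66]. Speed limits (degrees/s): [147.25, 147.25, 180, 180, 180, 180].

INTERFACE

Orientations are given as a 3x3 rotation matrix whose columns are the frame's x, y, z axes.
In Python, from cell import get_state, grab_frame, close_job gives the robot as it stands.
- The arm moves only by the tool move_arm, never from a script. Its argument "increments" is a list of rows, each a list of 3 entries, a list of its own where there are three numbers: the shift along the world's x, y, z in cm, then the turn about the world's z in degrees, then the closure, from 0 (fully open) to 1 (shut). A call has 1 to 8 rows; each row shifts and turns the commanded pose from where the row before left it; what a row does not reach is not made up. A row lasts 1/12 s, in which the tool goes at most 41.7 mm and 7.16 degrees, less where a joint would pass 70% of its speed; a pose out of reach is approached as far as the arm can. A call is refused whole if a number of a shift passes 4.17 or a number of a turn 7.16, either way. A call with a gripper value outside its range is refused whole. The fingers move at their own pace and stop on an object; "force" is the grip in N (left out, the last holds). Time passes only in rows, so rows that do not move let the fingers close. It gives the time, the measured TCP pose, the force, the opening and the grip force at its end, in the units of the state.
- get_state(): the state, without advancing time (a new reading comes with each control period).
- grab_frame(name): name is "scene" or "top" or "wrist"; returns a dict with "frame" (384x512x3 uint8, blue, green, red), "range_z" (384x512 float32, m along the optical axis (not along the pixel's ray), 0 where there is no reading), "intrinsics" (3x3 intrinsics, pixels), "R" (3x3) and "t" (3): a world point X has camera coordinates R X + t. Camera axes: x right, y down, z forward; pixel columns grow to the right and rows downward; lengths in m; the calibration is good to about 2 mm. The wrist camera is an equidistant fisheye: a pixel r from the principal point sees the ray r / f radians off the axis. A picture is of the moment at which its call begins.
- close_job(): hands the job in; it is judged then, once.
The state is a dict: "clock": time; "q": joint angles; "joint_velocities": joint speeds; "tau": joint torques, N m; "tool_pos": TCP position; "eef_rot": TCP orientation; "contact_force": force on the tool from outside, world axes, zero at the start; "torque": the same for the moment, N m; "opening": opening from 0.0 (shut) to 1.0 (fully open); "gripper_force": force on a finger pad.
Only numpy, scipy, OpenCV 4.12 (cv2) and the standard library are available. Lean on these libraries where they do the work, as an engineer would, in place of code of your own. Each camera call takes 0.05 s, during which the arm holds its last target. There are 200 camera calls.

## Working session

There is one attempt and no reset: what is moved stays moved. The work goes in short steps, Python scripts to look and compute and a tool call to move; the robot and the scene stay as the last step left them, time stands still between calls to the robot, and variables do not carry over. Pictures are saved under pics/ and viewed, at most 13 in all, crops included, and the job is handed in when it is done.

Besides the shell and the picture viewer there is one more tool, called after "Emit:" as name(argument=value, ...), one argument or row to a line, values as JSON. move_arm: Moves the arm, as the interface text tells. Its arguments: {"type":"object","properties":{"increments":{"type":"array"},"force":{"type":"number"}},"required":["increments"]}

```bash
mkdir -p pics; ls
cat > h.py <<'E'
import numpy as np, cv2, pickle
from cell import get_state, grab_frame, close_job
def snap(n,f):
    d=grab_frame(n); pickle.dump(d,open(f'{f}.pkl','wb')); cv2.imwrite(f'pics/{f}.png',d['frame']); return d
def load(f): return pickle.load(open(f'{f}.pkl','rb'))
def world(d,u,v,z=None):
    """pixel -> world, via depth or given height z"""
    K=d['intrinsics'];R=np.array(d['R']);t=np.array(d['t'])
    r=np.array([(u-K[0][2])/K[0][0],(v-K[1][2])/K[1][1],1.])
    if z is None: return R.T@(r*d['range_z'][int(v),int(u)]-t)
    c=-R.T@t; w=R.T@r; return c+w*(z-c[2])/w[2]
E
python3 - <<'E'
from h import *
a=snap('scene','s0');b=snap('top','t0')
im=np.hstack([a['frame'],b['frame']]);cv2.imwrite('pics/st.png',np.vstack([a['frame'],b['frame']])[:,:])
for d in(a,b): print(d['intrinsics'],-np.array(d['R']).T@d['t'])
print({k:np.round(v,3) for k,v in get_state().items()})
E
```

```text
pics
[[356.45385216   0.         254.3986587 ]
 [  0.         356.45385216 198.7536522 ]
 [  0.           0.           1.        ]] [-0.0487205  -0.49990659  0.475107  ]
[[440.61779015   0.         250.92884814]
 [  0.         440.61779015 199.06732074]
 [  0.           0.           1.        ]] [0.30311817 0.03497999 1.00112908]
{'clock': np.float64(0.1), 'q': array([-7.1791e+01,  3.0540e+00,  9.2485e+01,  1.0000e-03,  8.4571e+01,
       -6.8210e+00]), 'joint_velocities': array([ 0.006, -0.045, -0.267, -0.015,  0.088,  0.125]), 'tau': array([ 1.0000e-03, -3.9491e+01, -3.7136e+01, -0.0000e+00,  4.0000e-03,
       -0.0000e+00]), 'tool_pos': array([ 0.264, -0.566,  0.23 ]), 'eef_rot': array([[ 0.906,  0.423, -0.001],
       [ 0.423, -0.906,  0.002],
       [ 0.   , -0.002, -1.   ]]), 'contact_force': array([-0.909,  0.663,  0.049]), 'torque': array([-0.03 ,  0.026,  0.   ]), 'gripper_force': np.float64(0.0), 'opening': np.float64(1.003)}
```

View pics/t0.png

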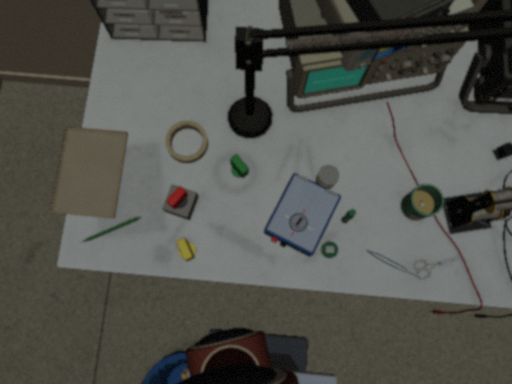

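View pics/s0.png

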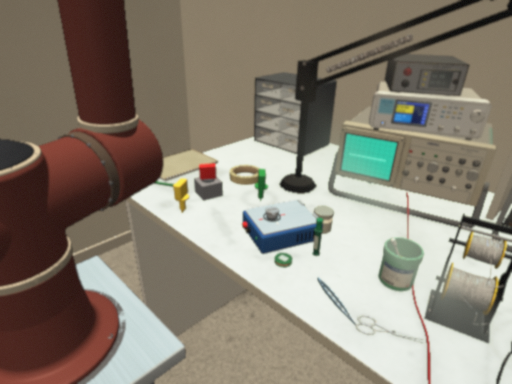

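The top view shows the case around (302,215), its stud near (298,222), and the red key in its holder at (178,200). The green and yellow look-alikes are at (239,166) and (186,249), and the syringe, reel and jar are at (348,215), (330,249) and (327,177). I'll enlarge this area.

Run:
```python
from h import *
d=load('t0');f=d['frame']
a=cv2.resize(f[165:265,255:365],None,fx=5,fy=5,interpolation=cv2.INTER_CUBIC)
b=cv2.resize(f[175:225,155:205],None,fx=5,fy=5,interpolation=cv2.INTER_CUBIC)
b=cv2.copyMakeBorder(b,0,250,0,0,cv2.BORDER_CONSTANT)
cv2.imwrite('pics/crop.png',cv2.convertScaleAbs(np.hstack([a,b]),alpha=1.5))
for n,u,v in[('case',302,215),('cover',310,200),('stud',298,222),('key',177,197),('desk',240,210),('lampbase',250,117),('lampjoint',250,45),('lamparm',350,38)]: print(n,world(d,u,v).round(4))
s=load('s0')
for n,u,v in[('lamp arm',400,50),('lampjoint',302,80)]: print(n,world(s,u,v).round(3))
```

```text
case [ 0.4809 -0.0573  0.0576]
cover [ 0.5163 -0.0729  0.0552]
stud [ 0.4622 -0.0484  0.0724]
key [0.4897 0.2118 0.0916]
desk [ 0.491   0.0806 -0.0013]
lampbase [0.708  0.0767 0.0316]
lampjoint [0.7058 0.0749 0.3407]
lamparm [ 0.704  -0.0813  0.3854]
lamp arm [ 0.693 -0.166  0.398]
lampjoint [0.705 0.08  0.304]
```

View pics/crop.png

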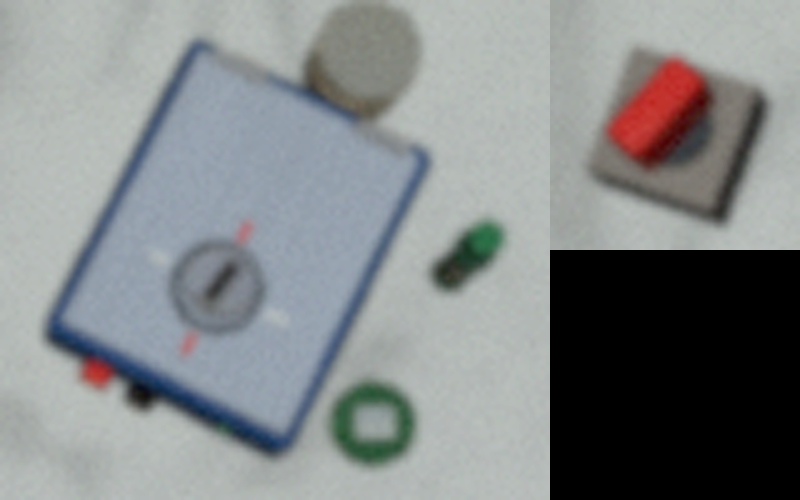

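The enlarged view shows the red marks at crop (246,234) and (189,344), and the white marks at (158,257) and (278,317). The slot runs from (235,265) to (208,302), and the key grip is centred at (660,112).

Run:
```python
from h import *
d=load('t0')
P=lambda u,v,z:world(d,255+u/5,165+v/5,z)
r1,r2,w1,w2=[P(u,v,.055) for u,v in[(246,234),(189,344),(158,257),(278,317)]]
print('marks',r1,r2,w1,w2,(r1+r2)/2,(w1+w2)/2)
A=lambda a,b:np.degrees(np.arctan2(*(a-b)[1::-1]))
print('x axis yaw',A(r1,r2),'y',A(w1,w2))
print('corners',[A(P(195,45,.055),P(50,325,.055)),A(P(425,155,.055),P(285,440,.055)),A(P(50,325,.055),P(285,440,.055))])
print('stud head', P(218,287,.0724)); print('slot',A(P(235,265,.072),P(208,302,.072)))
def red(d,zlo):
    f=d['frame'].astype(int);m=(f[...,2]>1.8*f[...,1])&(f[...,2]>80)
    pts=[world(d,u,v) for v,u in zip(*np.where(m)) if 140<u<210 and 170<v<230]
    p=np.array(pts);p=p[p[:,2]>zlo];return p
p=red(d,.084);print(len(p),p.mean(0),cv2.minAreaRect((p[:,:2]*1000).astype(np.float32)))
print('grip centre ray',world(d,177,197.4,.09))
for n,u,v in [('jar',327,174)]:print(n,world(d,u,v))
# holder block by z 0.044
cs=[world(d,155+(u)/5,175+v/5,.044) for u,v in[(85,48),(213,92),(175,215),(42,168)]]
print('holder',np.mean(cs,0),cs)
```

```text
marks [ 0.4888909  -0.06189146  0.055     ] [ 0.43848501 -0.04046178  0.055     ] [ 0.47532524 -0.02437666  0.055     ] [ 0.45364076 -0.07801726  0.055     ] [ 0.46368796 -0.05117662  0.055     ] [ 0.464483   -0.05119696  0.055     ]
x axis yaw -23.03239842888037 y 67.988725866749
corners [np.float64(-22.382443953840014), np.float64(-22.443212069518534), np.float64(68.76800755399985)]
stud head [ 0.46148338 -0.04969128  0.0724    ]
slot -31.54228087176374
184 [0.4895658  0.2134267  0.10060632] ((409.42120361328125, 122.25370788574219), (271.6136779785156, 43.52217102050781), 48.489078521728516)
grip centre ray [0.48910851 0.2120064  0.09      ]
jar [ 0.5796814  -0.10742225  0.05157026]
holder [0.49095182 0.21161478 0.044     ] [array([0.52665671, 0.23576624, 0.044     ]), array([0.51163538, 0.17630301, 0.044     ]), array([0.45489196, 0.18660465, 0.044     ]), array([0.47062322, 0.24778524, 0.044     ])]
```

Emit:
move_arm(
  increments=[
    [[0.94,3.24,0],4.8,0],
    [[0.94,3.24,0],4.8,0],
    [[0.94,3.24,0],4.8,0],
    [[0.94,3.24,0],4.8,0],
    [[0.94,3.24,0],4.8,0],
    [[0.94,3.24,0],4.8,0],
    [[0.94,3.24,0],4.8,0],
    [[0.94,3.24,0],4.8,0],
  ],
  force=80,
)

```text
clock: 0.77
tool_pos: [0.3395, -0.3053, 0.2307]
eef_rot: [[0.444, 0.896, -0.0], [0.896, -0.444, 0.001], [0.0, -0.001, -1.0]]
contact_force: [0.4, -0.1, 0.2]
opening: 0.996
gripper_force: 0.0
```

Emit:
move_arm(
  increments=[
    [[0.94,3.24,0],4.8,0],
    [[0.94,3.24,0],4.8,0],
    [[0.94,3.24,0],4.8,0],
    [[0.94,3.24,0],4.8,0],
    [[0.94,3.24,0],4.8,0],
    [[0.94,3.24,0],4.8,0],
    [[0.94,3.24,0],4.8,0],
    [[0.94,3.24,0],4.8,0],
  ],
)

```text
clock: 1.43
tool_pos: [0.4147, -0.0462, 0.231]
eef_rot: [[-0.209, 0.978, -0.0], [0.978, 0.209, -0.0], [-0.0, -0.0, -1.0]]
contact_force: [0.3, -0.2, -0.2]
opening: 1.0
gripper_force: 0.0
```

Emit:
move_arm(
  increments=[
    [[0.94,3.24,0],4.8,0],
    [[0.94,3.24,0],4.8,0],
    [[0.94,3.24,0],4.8,0],
    [[0.94,3.24,0],4.8,0],
    [[0.94,3.24,0],4.8,0],
    [[0.94,3.24,0],4.8,0],
    [[0.94,3.24,0],4.8,0],
    [[0.94,3.24,0],4.8,0],
  ],
)

```text
clock: 2.1
tool_pos: [0.4898, 0.2131, 0.2307]
eef_rot: [[-0.772, 0.636, -0.001], [0.636, 0.772, -0.0], [0.0, -0.001, -1.0]]
contact_force: [1.3, 0.2, 0.4]
opening: 1.002
gripper_force: 0.0
```

Emit:
move_arm(
  increments=[
    [[0,0,0],0,0],
    [[0,0,0],0,0],
    [[0,0,0],0,0],
  ],
)

```text
clock: 2.35
tool_pos: [0.4896, 0.2111, 0.2307]
eef_rot: [[-0.768, 0.64, -0.001], [0.64, 0.768, -0.001], [0.0, -0.001, -1.0]]
contact_force: [0.0, -1.4, 0.8]
opening: 1.001
gripper_force: 0.0
```

Run:
```python
from h import *
d=snap('wrist','w0');print(d['intrinsics'],-np.array(d['R']).T@d['t'],d['R'])
s=get_state();print(s['tool_pos'],s['eef_rot'],s['q'],s['contact_force'],s['clock'])
```

```text
[[297.31863964   0.         256.12038554]
 [  0.         297.31863964 193.64251891]
 [  0.           0.           1.        ]] [0.43119584 0.25876117 0.37406068] [[ 0.63983135  0.76851231 -0.00216352]
 [ 0.7339448  -0.61021219  0.29827188]
 [ 0.22790541 -0.1924316  -0.9544785 ]]
[0.48965754 0.2106145  0.23088435] [[-7.67921019e-01  6.40544084e-01 -7.64546100e-04]
 [ 6.40544494e-01  7.67920873e-01 -5.33351718e-04]
 [ 2.45475620e-04 -8.99297790e-04 -9.99999566e-01]] [ 1.52815292e+01 -9.61977531e+00  1.04574630e+02 -1.79988133e-02
  8.50954561e+01 -3.48844960e+01] [ 0.27003942  0.03245097 -0.45707843] 2.4
```

View pics/w0.png

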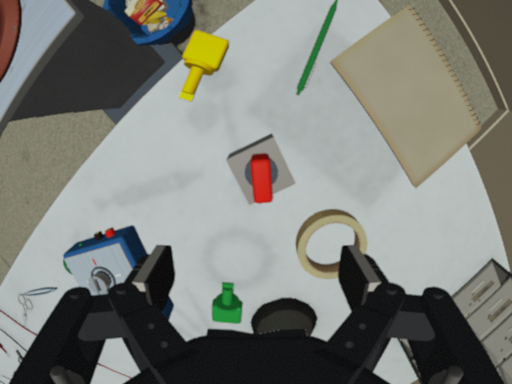

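The wrist view shows the red key at about (261,178) in its holder, with nothing close to it. I'll crop it.

```bash
cat >> h.py <<'E'
def fish(d,u,v,z):
    K=d['intrinsics'];R=np.array(d['R']);t=np.array(d['t'])
    x=np.array([(u-K[0][2])/K[0][0],(v-K[1][2])/K[1][1]]);th=np.hypot(*x)
    r=np.r_[x/th*np.sin(th),np.cos(th)];c=-R.T@t;w=R.T@r;return c+w*(z-c[2])/w[2]
E
python3 - <<'E'
from h import *
d=load('w0');c=d['frame'][125:215,215:305]
cv2.imwrite('pics/w0c.png',cv2.resize(c,None,fx=6,fy=6,interpolation=cv2.INTER_CUBIC))
E
```

```text
(no output)
```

View pics/w0c.png

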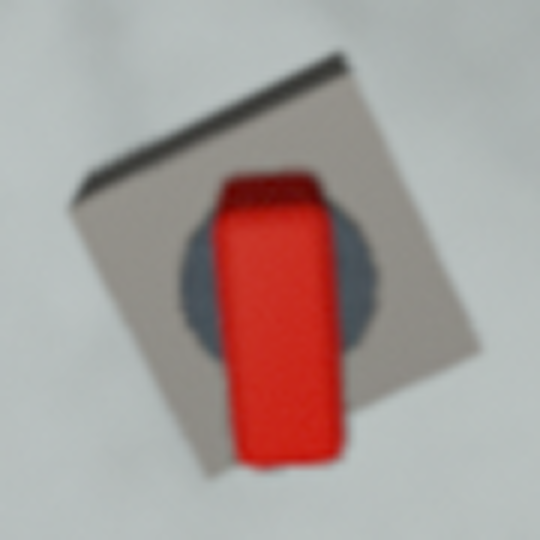

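The top face corners of the grip are at crop (215,210), (328,208), (345,460) and (238,465). The block top corners are at (75,205), (345,72), (480,350) and (208,475).

Run:
```python
from h import *
d=load('w0')
F=lambda u,v,z:fish(d,215+u/6-.4,125+v/6-.4,z)
k=np.array([F(u,v,.09) for u,v in[(215,210),(328,208),(345,460),(238,465)]])
a=(k[0]+k[1])/2;b=(k[2]+k[3])/2
print(k,k.mean(0),'len',np.linalg.norm(a-b),'w',np.linalg.norm(k[0]-k[1]),'yaw',np.degrees(np.arctan2(*(b-a)[1::-1])))
h=np.array([F(u,v,.044) for u,v in[(75,205),(345,72),(480,350),(208,475)]]);print(h.mean(0),np.linalg.norm(h[0]-h[1]))
print(F(280,285,.049))
```

```text
[[0.46888791 0.21939774 0.09      ]
 [0.48031221 0.23367529 0.09      ]
 [0.5155429  0.20874139 0.09      ]
 [0.5047046  0.19432432 0.09      ]] [0.49236191 0.21403468 0.09      ] len 0.04344094223747902 w 0.018285594250633492 yaw -35.14013510312838
[0.49263343 0.21363934 0.044     ] 0.05646292069044444
[0.49304115 0.21387011 0.049     ]
```

Emit:
move_arm(
  increments=[
    [[0.22,0.14,-2],4,0],
    [[0,0,-3],0,0],
    [[0,0,-3],0,0],
    [[0,0,-3],0,0],
    [[0,0,-3],0,0],
    [[0,0,-2],0,0],
    [[0,0,-1.4],0,0],
    [[0,0,0],0,0],
  ],
)

```text
clock: 3.07
tool_pos: [0.4892, 0.2105, 0.0535]
eef_rot: [[-0.81, 0.586, -0.007], [0.587, 0.81, -0.002], [0.004, -0.006, -1.0]]
contact_force: [-0.3, -0.4, -1.1]
opening: 0.997
gripper_force: 0.0
```

Emit:
move_arm(
  increments=[
    [[0,0,0],0,0.5],
    [[0,0,0],0,1],
    [[0,0,0],0,1],
    [[0,0,0],0,1],
    [[0,0,0],0,1],
    [[0,0,0],0,1],
    [[0,0,0],0,1],
    [[0,0,0],0,1],
  ],
)

```text
clock: 3.73
tool_pos: [0.4932, 0.213, 0.0586]
eef_rot: [[-0.811, 0.585, 0.002], [0.585, 0.811, 0.001], [-0.001, 0.002, -1.0]]
contact_force: [0.8, 0.4, 5.2]
opening: 0.219
gripper_force: 78.9
```

Emit:
move_arm(
  increments=[
    [[0,0,0],0,1],
    [[0,0,0.5],0,1],
    [[0,0,1],0,1],
    [[0,0,2],0,1],
    [[0,0,2.5],0,1],
    [[0,0,2.5],0,1],
    [[0,0,2.5],0,1],
    [[0,0,2],0,1],
  ],
)

```text
clock: 4.4
tool_pos: [0.4921, 0.2127, 0.1895]
eef_rot: [[-0.811, 0.585, 0.001], [0.585, 0.811, 0.0], [-0.001, 0.001, -1.0]]
contact_force: [0.1, 0.1, -0.7]
opening: 0.225
gripper_force: 79.7
```

Emit:
move_arm(
  increments=[
    [[0,0,0],0,1],
    [[0,0,0],0,1],
    [[0,0,0],0,1],
    [[0,0,0],0,1],
  ],
)

```text
clock: 4.73
tool_pos: [0.4908, 0.2123, 0.1848]
eef_rot: [[-0.811, 0.585, -0.004], [0.585, 0.811, -0.001], [0.003, -0.003, -1.0]]
contact_force: [0.3, 0.3, -1.2]
opening: 0.221
gripper_force: 79.7
```

Run:
```python
from h import *
s=get_state();print(s['tool_pos'],s['eef_rot'][1],s['contact_force'],s['opening'],s['gripper_force'],s['clock'])
d=snap('scene','s1');t=snap('wrist','w1');
c=cv2.resize(d['frame'][110:210,150:290],None,fx=4,fy=4,interpolation=cv2.INTER_CUBIC)
cv2.imwrite('pics/s1c.png',c)
```

```text
[0.49080543 0.21230532 0.18478425] [ 0.58457943  0.81133569 -0.00113241] [ 0.30316211  0.32832111 -1.18565731] 0.2211920436431387 79.74037885665894 4.7333
```

View pics/s1c.png

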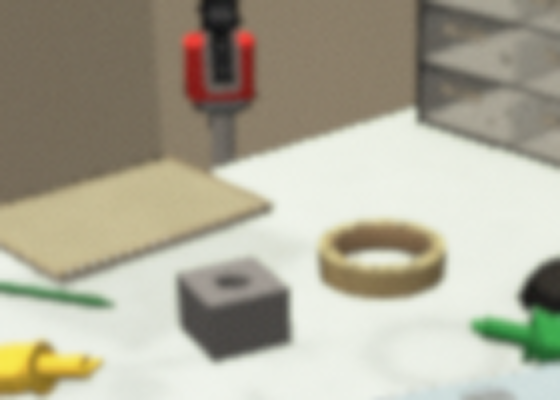

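The key is held upright and the hole is empty. Next I move over the stud.

Emit:
move_arm(
  increments=[
    [[-0.3,-3.2,0],0.5,1],
    [[-0.3,-3.3,0],0.5,1],
    [[-0.3,-3.3,0],0.5,1],
    [[-0.3,-3.3,0],0.5,1],
    [[-0.3,-3.3,0],0.5,1],
    [[-0.3,-3.3,0],0.5,1],
    [[-0.3,-3.3,0],0.5,1],
    [[-0.6,-3.3,0],0.5,1],
  ],
)

```text
clock: 5.5
tool_pos: [0.4645, -0.0517, 0.1863]
eef_rot: [[-0.85, 0.526, -0.001], [0.526, 0.85, 0.0], [0.001, -0.0, -1.0]]
contact_force: [-0.0, -1.1, -0.9]
opening: 0.223
gripper_force: 79.7
```

Emit:
move_arm(
  increments=[
    [[0,0,-1],0,1],
    [[0,0,-1],0,1],
    [[0,0,0],0,1],
    [[0,0,0],0,1],
    [[0,0,0],0,1],
  ],
)

```text
clock: 5.92
tool_pos: [0.4651, -0.0491, 0.1668]
eef_rot: [[-0.851, 0.525, -0.001], [0.525, 0.851, 0.0], [0.001, -0.0, -1.0]]
contact_force: [-0.3, 0.7, -0.5]
opening: 0.22
gripper_force: 79.9
```

Run:
```python
from h import *
s=get_state();print(s['tool_pos'],s['eef_rot'],s['contact_force'],s['clock'])
d=snap('wrist','w2');b=snap('scene','s2')
A=cv2.resize(d['frame'][120:270,160:360],(600,450),interpolation=cv2.INTER_CUBIC)
B=cv2.resize(b['frame'][150:250,240:320],(200,250),interpolation=cv2.INTER_CUBIC)
B=cv2.copyMakeBorder(B,0,200,0,0,cv2.BORDER_CONSTANT)
cv2.imwrite('pics/w2c.png',np.hstack([A,B]))
```

```text
[ 0.46509394 -0.04913983  0.16678478] [[-8.51150132e-01  5.24921253e-01 -1.06313220e-03]
 [ 5.24921071e-01  8.51150781e-01  4.66038130e-04]
 [ 1.14951912e-03 -1.61392078e-04 -9.99999326e-01]] [-0.33892632  0.65180467 -0.50339506] 5.9167
```

View pics/w2c.png

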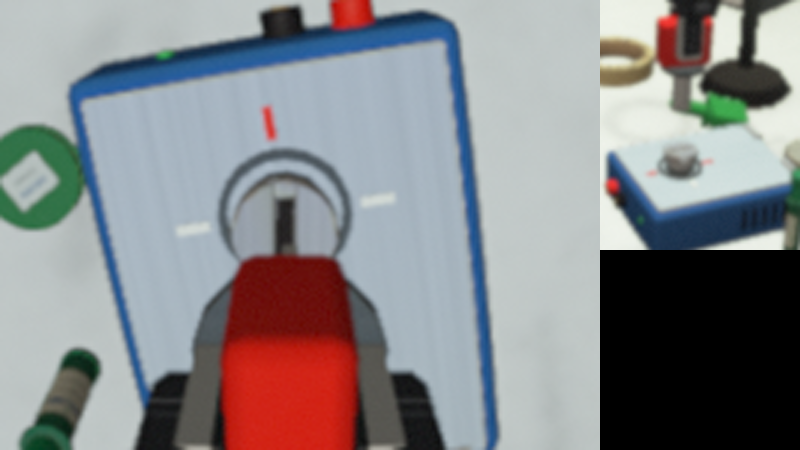

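The wrist view shows the grip's near end: top edge at crop (222..357,343) and lower edge at (240..340,258). It also shows the white marks at (177,232)-(210,228) and (360,201)-(396,197), the red mark at (266,107)-(272,138), and the slot from (285,182) down.

Run:
```python
from h import *
d=load('w2');s=np.array([.46509,-.04914]);z=.16678
F=lambda u,v,h:fish(d,160+u/3-.33,120+v/3-.33,h)
tx=np.array([-.8511,.5249]);ty=np.array([.5249,.8511])
T=lambda p:(np.array([(p[:2]-s)@tx,(p[:2]-s)@ty])*1000).round(1)
print('cam',T(-np.array(d['R']).T@d['t']))
for n,u,v,h in[('topL',222,343,z+.033),('topR',357,343,z+.033),('botL',240,258,z-.008),('botR',340,258,z-.008),('wLo',177,232,.055),('wLi',210,228,.055),('wRi',360,201,.055),('wRo',396,197,.055),('r1',266,107,.055),('r2',272,138,.055)]: print(n,T(F(u,v,h)))
w=[F(*a,.055)[:2] for a in[(177,232),(210,228),(360,201),(396,197)]];m=sum(w)/4
print('axis',m,T(m),'y yaw',np.degrees(np.arctan2(*(w[0]-w[3])[::-1])),'x yaw',np.degrees(np.arctan2(*(F(272,138,.055)-F(266,107,.055))[1::-1])))
for h in(.067,.072,.076,.081): print(h,'headL,R',T(F(232,225,h)),T(F(337,225,h)),'slotend',T(F(285,182,h)),T(F(285,250,h)),'front',T(F(285,172,h)))
```

```text
cam [75.4 -1. ]
topL [ 23.7 -10.3]
topR [23.7  8.2]
botL [ 21.4 -10. ]
botR [21.4  8. ]
wLo [ -7.3 -35.2]
wLi [ -6.  -25.1]
wRi [ 2.4 19.9]
wRo [ 3.7 30.6]
r1 [30.8 -8. ]
r2 [21.6 -6.3]
axis [ 0.46534252 -0.05216185] [-1.8 -2.4] y yaw -112.16880905044175 x yaw -21.205422008699326
0.067 headL,R [ -1.3 -17.6] [-1.3 12.4] slotend [11.4 -2.4] [-8.9 -2.4] front [14.3 -2.4]
0.072 headL,R [  0.3 -17.3] [ 0.3 12.2] slotend [12.7 -2.4] [-7.1 -2.4] front [15.6 -2.4]
0.076 headL,R [  1.5 -17. ] [ 1.6 12. ] slotend [13.8 -2.4] [-5.7 -2.4] front [16.6 -2.4]
0.081 headL,R [  3.1 -16.7] [ 3.1 11.7] slotend [15.1 -2.3] [-4.  -2.4] front [17.8 -2.3]
```

Run:
```python
from h import *
b=load('s2')
cv2.imwrite('pics/s2c.png',cv2.resize(b['frame'][155:230,245:305],(600,750)[::1],interpolation=cv2.INTER_CUBIC)[:600])
d=load('w2');s=np.array([.46509,-.04914])
# depth of stud top from wrist camera
K=d['intrinsics'];R=np.array(d['R']);t=np.array(d['t'])
def dw(u,v):
    x=np.array([(u-K[0][2])/K[0][0],(v-K[1][2])/K[1][1]]);th=np.hypot(*x)
    r=np.r_[x/th*np.sin(th),np.cos(th)];Z=d['range_z'][v,u];return R.T@(r/r[2]*Z-t)
def reg(u0,u1,v0,v1):
    p=np.array([dw(u,v) for u in range(160+u0//3,160+u1//3) for v in range(120+v0//3,120+v1//3)]);return np.median(p[:,2]),p[:,2].std()/len(p)**.5
print('headL',reg(245,270,205,250),'headR',reg(302,325,205,250),'cover',reg(120,200,110,200),reg(370,430,90,180),'grip top',reg(240,340,370,440))
```

```text
headL (np.float64(0.07606935185459322), np.float64(5.655175959079722e-05)) headR (np.float64(0.0759775283157801), np.float64(0.00273754831955077)) cover (np.float64(0.055699109627066104), np.float64(0.0005646522176124208)) (np.float64(0.05567638507053595), np.float64(0.0007336408441319775)) grip top (np.float64(0.19885114581031224), np.float64(0.0002082300271113593))
```

View pics/s2c.png

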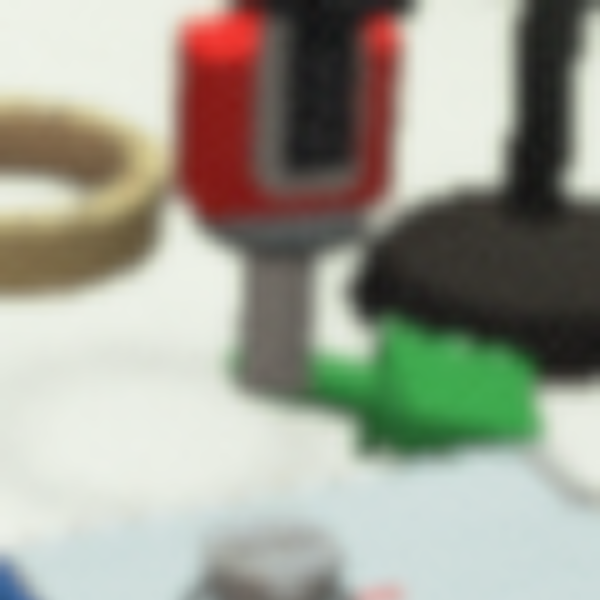

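Shank centre is at crop (278,320) and the head spans 203–345 (centre 274) near y=565. I'll compare the two by projection.

Run:
```python
from h import *
b=load('s2');K=np.array(b['intrinsics']);R=np.array(b['R']);t=np.array(b['t'])
def pr(X): x=K@(R@np.array(X)+t);return ((x[:2]/x[2])-[245,155]+.45)*10
s=(.46509,-.04914)
print('shank',pr([*s,.133]),pr([*s,.122]),'blade tip',pr([*s,.1138]),'head top',pr([*s,.0755]),'per mm tx',pr([s[0]-.000851*5,s[1]+.000525*5,.0755])-pr([*s,.0755]),'per mm ty',pr([s[0]+.000525*5,s[1]+.000851*5,.0755])-pr([*s,.0755]))
d=load('w2');tx=np.array([-.8511,.5249]);ty=np.array([.5249,.8511])
F=lambda u,v,h:fish(d,160+u/3-.33,120+v/3-.33,h)
T=lambda p:(np.array([(p[:2]-s)@tx,(p[:2]-s)@ty])*1000).round(1)
for v in(172,182,190,198,206):print(v,T(F(285,v,.0755)),T(F(285,v,.055)))
print('ring front',T(F(285,150,.055)),T(F(220,213,.055)),T(F(350,213,.055)))
f=d['frame'][120+50:120+88,160+95].mean(-1) if 0 else d['frame'][165:207,253:257].mean((1,2))
print([(int((165+i-120)*3),int(x)) for i,x in enumerate(f)])
g=d['frame'][120+70:120+73,225:285].mean((0,2));print([(int((225+i-160)*3),int(x)) for i,x in enumerate(g)])
g=d['frame'][120+70:120+73,225:285].mean((0,2))
f=d['frame'][160:207,243:247].mean((1,2));print('off-slot col',[(int((160+i-120)*3),int(x)) for i,x in enumerate(f)])
```

```text
shank [282.26435209 307.50598276] [280.06706068 353.1391378 ] blade tip [278.44873332 386.74841833] head top [271.10447755 539.27327753] per mm tx [-21.73999426   2.27528553] per mm ty [ -6.0608336  -11.13429252]
172 [16.5 -2.4] [11.3 -2.5]
182 [13.7 -2.4] [ 8.3 -2.5]
190 [11.4 -2.4] [ 5.8 -2.5]
198 [ 9.1 -2.4] [ 3.3 -2.5]
206 [ 6.9 -2.4] [ 0.9 -2.5]
ring front [18.  -2.5] [ -1.3 -22. ] [-1.3 17. ]
[(135, 179), (138, 180), (141, 181), (144, 174), (147, 137), (150, 97), (153, 87), (156, 103), (159, 146), (162, 173), (165, 178), (168, 164), (171, 113), (174, 75), (177, 87), (180, 124), (183, 151), (186, 161), (189, 163), (192, 161), (195, 135), (198, 86), (201, 45), (204, 39), (207, 40), (210, 42), (213, 40), (216, 40), (219, 38), (222, 36), (225, 36), (228, 36), (231, 37), (234, 36), (237, 36), (240, 38), (243, 52), (246, 66), (249, 70), (252, 66), (255, 55), (258, 44)]
[(195, 181), (198, 180), (201, 179), (204, 180), (207, 181), (210, 181), (213, 173), (216, 147), (219, 104), (222, 93), (225, 125), (228, 158), (231, 163), (234, 143), (237, 142), (240, 155), (243, 160), (246, 163), (2
[... 369 characters left out ...]
 122), (345, 92), (348, 101), (351, 143), (354, 174), (357, 181), (360, 180), (363, 179), (366, 179), (369, 180), (372, 179)]
off-slot col [(120, 182), (123, 182), (126, 182), (129, 182), (132, 181), (135, 181), (138, 181), (141, 181), (144, 181), (147, 180), (150, 174), (153, 150), (156, 113), (159, 92), (162, 95), (165, 120), (168, 152), (171, 171), (174, 176), (177, 167), (180, 144), (183, 120), (186, 107), (189, 112), (192, 131), (195, 147), (198, 156), (201, 159), (204, 160), (207, 160), (210, 160), (213, 160), (216, 160), (219, 160), (222, 160), (225, 160), (228, 160), (231, 161), (234, 160), (237, 160), (240, 160), (243, 160), (246, 161), (249, 159), (252, 146), (255, 106), (258, 62)]
```

Run:
```python
from h import *
d=load('w2');P=[]
for v in range(188,200):
    r=255-d['frame'][v,248:262].mean(-1);r=np.clip(r-150,0,None);u=(r*np.arange(248,262)).sum()/r.sum();P.append(fish(d,u,v,.0755)[:2])
P=np.array(P);vx,vy,*_=cv2.fitLine(P.astype(np.float32),cv2.DIST_L2,0,.01,.01).ravel();print('slot yaw',np.degrees(np.arctan2(vy,vx)),P[0],P[-1])
s=get_state();print(s['tool_pos'],s['contact_force'],s['torque'],s['clock'])
```

```text
slot yaw -33.719803 [ 0.45778206 -0.04738178] [ 0.46573753 -0.05263129]
[ 0.4655357  -0.0493835   0.16757349] [ 0.06026323 -0.25885974 -1.13364051] [0.00188729 0.00905956 0.00521446] 6.0167
```

Emit:
move_arm(
  increments=[
    [[0,-0.06,-1],0,1],
    [[0,0,-1],0,1],
    [[0,0,-0.5],0,1],
    [[0,0,0],0,1],
    [[0,0,0],0,1],
    [[0,0,0],0,1],
    [[0,0,0],0,1],
    [[0,0,0],0,1],
  ],
)

```text
clock: 6.68
tool_pos: [0.4655, -0.051, 0.1428]
eef_rot: [[-0.85, 0.527, 0.001], [0.527, 0.85, -0.0], [-0.001, 0.0, -1.0]]
contact_force: [0.4, -1.2, -1.4]
opening: 0.219
gripper_force: 79.9
```

Emit:
move_arm(
  increments=[
    [[-0.05,0.03,-0.3],-1.5,1],
    [[0,0,-0.3],0,1],
    [[0,0,-0.3],0,1],
    [[0,0,-0.1],0,1],
    [[0,0,-0.1],0,1],
    [[0,0,0],0,1],
    [[0,0,0],0,1],
    [[0,0,0],0,1],
  ],
)

```text
clock: 7.35
tool_pos: [0.4648, -0.0506, 0.1315]
eef_rot: [[-0.836, 0.549, 0.0], [0.549, 0.836, -0.0], [-0.0, 0.0, -1.0]]
contact_force: [-0.7, 0.2, -0.5]
opening: 0.22
gripper_force: 79.9
```

Emit:
move_arm(
  increments=[
    [[0,0,-0.1],0,1],
    [[0,0,-0.1],0,1],
    [[0,0,0],0,1],
    [[0,0,0],0,1],
  ],
)

```text
clock: 7.68
tool_pos: [0.4646, -0.0506, 0.1292]
eef_rot: [[-0.836, 0.549, -0.0], [0.549, 0.836, 0.0], [0.0, -0.0, -1.0]]
contact_force: [0.4, -0.4, -1.0]
opening: 0.223
gripper_force: 79.9
```

Emit:
move_arm(
  increments=[
    [[0,0,-0.1],0,1],
    [[0,0,0],0,1],
    [[0,0,-0.1],0,1],
    [[0,0,0],0,1],
    [[0,0,0],0,1],
  ],
)

```text
clock: 8.1
tool_pos: [0.4646, -0.0506, 0.1272]
eef_rot: [[-0.836, 0.549, -0.0], [0.549, 0.836, 0.0], [0.0, -0.0, -1.0]]
contact_force: [-0.0, -0.4, -1.1]
opening: 0.222
gripper_force: 79.9
```

Emit:
move_arm(
  increments=[
    [[0,0,-0.1],0,1],
    [[0,0,0],0,1],
    [[0,0,0],0,1],
    [[0,0,0],0,1],
  ],
)

```text
clock: 8.43
tool_pos: [0.4647, -0.0506, 0.1263]
eef_rot: [[-0.836, 0.549, 0.0], [0.549, 0.836, 0.0], [-0.0, 0.0, -1.0]]
contact_force: [-0.6, 0.6, -2.2]
opening: 0.22
gripper_force: 79.9
```

Emit:
move_arm(
  increments=[
    [[0,0,-0.1],0,1],
    [[0,0,0],0,1],
    [[0,0,0],0,1],
  ],
)

```text
clock: 8.68
tool_pos: [0.4646, -0.0506, 0.1252]
eef_rot: [[-0.836, 0.549, -0.0], [0.549, 0.836, 0.0], [0.0, -0.0, -1.0]]
contact_force: [0.4, -0.3, -0.7]
opening: 0.221
gripper_force: 79.9
```

Emit:
move_arm(
  increments=[
    [[0,0,-0.1],0,1],
    [[0,0,0],0,1],
    [[0,0,0],0,1],
  ],
)

```text
clock: 8.93
tool_pos: [0.4649, -0.0507, 0.1247]
eef_rot: [[-0.836, 0.549, 0.0], [0.549, 0.836, -0.0], [-0.0, 0.0, -1.0]]
contact_force: [-1.5, -0.4, 2.3]
opening: 0.222
gripper_force: 80.2
```

Emit:
move_arm(
  increments=[
    [[0,0,-0.1],0,1],
    [[0,0,0],0,1],
    [[0,0,0],0,1],
  ],
)

```text
clock: 9.18
tool_pos: [0.4649, -0.0506, 0.1237]
eef_rot: [[-0.836, 0.549, 0.0], [0.549, 0.836, -0.0], [-0.0, 0.0, -1.0]]
contact_force: [-0.9, -0.2, 4.5]
opening: 0.222
gripper_force: 80.4
```

Emit:
move_arm(
  increments=[
    [[0,0,-0.1],0,1],
    [[0,0,0],0,1],
    [[0,0,-0.1],0,1],
    [[0,0,0],0,1],
    [[0,0,0],0,1],
  ],
)

```text
clock: 9.6
tool_pos: [0.4649, -0.0507, 0.1217]
eef_rot: [[-0.836, 0.549, 0.0], [0.549, 0.836, -0.0], [-0.0, 0.0, -1.0]]
contact_force: [-1.0, 0.5, 5.6]
opening: 0.222
gripper_force: 80.8
```

Emit:
move_arm(
  increments=[
    [[0,0,-0.1],0,1],
    [[0,0,0],0,1],
    [[0,0,0],0,1],
  ],
)

```text
clock: 9.85
tool_pos: [0.465, -0.0507, 0.1209]
eef_rot: [[-0.836, 0.549, 0.0], [0.549, 0.836, -0.0], [-0.0, 0.0, -1.0]]
contact_force: [-2.2, 0.7, 5.5]
opening: 0.222
gripper_force: 80.9
```

Emit:
move_arm(
  increments=[
    [[0,0,-0.05],0,1],
    [[0,0,0],0,1],
    [[0,0,0],0,1],
  ],
)

```text
clock: 10.1
tool_pos: [0.465, -0.0507, 0.1206]
eef_rot: [[-0.836, 0.549, 0.001], [0.549, 0.836, -0.0], [-0.001, 0.0, -1.0]]
contact_force: [-3.1, 0.8, 7.0]
opening: 0.221
gripper_force: 81.0
```

Run:
```python
from h import *
for i in range(4):
    s=get_state();print(s['tool_pos'].round(4),s['contact_force'].round(1),s['torque'].round(3),s['clock']); snap('scene','s3')
```

```text
[ 0.465  -0.0507  0.1206] [-3.1  0.8  7. ] [0.08  0.556 0.011] 10.1
[ 0.465  -0.0507  0.1206] [-1.9  0.5  6. ] [ 0.099  0.518 -0.016] 10.15
[ 0.465  -0.0507  0.1206] [-2.6 -0.2  7.3] [0.037 0.586 0.006] 10.2
[ 0.465  -0.0507  0.1206] [-2.9  0.4  6.8] [ 0.101  0.517 -0.045] 10.25
```

Emit:
move_arm(
  increments=[
    [[-0.05,0,0],0,1],
    [[0,0,-0.1],0,1],
    [[0,0,0],0,1],
    [[0,0,0],0,1],
  ],
)

```text
clock: 10.63
tool_pos: [0.4649, -0.0507, 0.1199]
eef_rot: [[-0.836, 0.549, 0.002], [0.549, 0.836, -0.0], [-0.001, 0.001, -1.0]]
contact_force: [-2.6, 0.9, 7.6]
opening: 0.222
gripper_force: 81.1
```

Emit:
move_arm(
  increments=[
    [[0,0,-0.1],0,1],
    [[0,0,0],0,1],
    [[0,0,0],0,1],
    [[0,0,0],0,1],
  ],
)

```text
clock: 10.97
tool_pos: [0.465, -0.0507, 0.1192]
eef_rot: [[-0.836, 0.549, 0.002], [0.549, 0.836, -0.0], [-0.001, 0.001, -1.0]]
contact_force: [-1.3, 1.6, 8.2]
opening: 0.221
gripper_force: 81.2
```

Run:
```python
from h import *
for i in range(4):
    s=get_state();print(s['tool_pos'].round(4),s['contact_force'].round(1),s['torque'].round(3),s['clock']); snap('scene','s3')
```

```text
[ 0.465  -0.0507  0.1192] [-1.3  1.6  8.2] [0.171 0.555 0.031] 10.9667
[ 0.4649 -0.0507  0.1192] [-2.5  1.3  8.4] [0.149 0.59  0.012] 11.0167
[ 0.4649 -0.0507  0.1192] [-2.6  0.4  8.3] [0.172 0.574 0.039] 11.0667
[ 0.4649 -0.0507  0.1192] [-2.7  2.2  8.4] [ 0.218  0.561 -0.015] 11.1167
```

Emit:
move_arm(
  increments=[
    [[0,0,-0.13],0,1],
    [[0,0,0],0,1],
    [[0,0,0],0,1],
    [[0,0,0],0,1],
  ],
)

```text
clock: 11.5
tool_pos: [0.465, -0.0507, 0.1183]
eef_rot: [[-0.836, 0.549, 0.002], [0.549, 0.836, -0.0], [-0.001, 0.001, -1.0]]
contact_force: [-4.2, 1.1, 9.8]
opening: 0.216
gripper_force: 81.8
```

Run:
```python
from h import *
for i in range(4):
    s=get_state();print(s['tool_pos'].round(4),s['contact_force'].round(1),s['torque'].round(3),s['clock']); snap('scene','s3')
```

```text
[ 0.465  -0.0507  0.1183] [-4.2  1.1  9.8] [0.211 0.732 0.016] 11.5
[ 0.465  -0.0507  0.1182] [-2.9  1.4 11.3] [ 0.194  0.78  -0.037] 11.55
[ 0.465  -0.0507  0.1182] [-3.   0.7 10.7] [0.293 0.689 0.024] 11.6
[ 0.465  -0.0507  0.1183] [-4.   0.8 10.5] [ 0.256  0.697 -0.01 ] 11.65
```

Emit:
move_arm(
  increments=[
    [[0,0,-0.0],-2,1],
    [[0,0,0],-3,1],
    [[0,0,0],-3,1],
    [[0,0,0],-3,1],
    [[0,0,0],-3,1],
    [[0,0,0],0,1],
  ],
)

```text
clock: 12.2
tool_pos: [0.465, -0.0507, 0.1183]
eef_rot: [[-0.677, 0.736, 0.002], [0.736, 0.677, -0.0], [-0.001, 0.001, -1.0]]
contact_force: [-3.3, 0.3, 10.9]
opening: 0.217
gripper_force: 81.6
```

Run:
```python
from h import *
for i in range(4):
    s=get_state();print(s['tool_pos'].round(4),s['eef_rot'][:,1].round(3),s['contact_force'].round(1),s['torque'].round(3),s['clock']); snap('scene','s3')
```

```text
[ 0.465  -0.0507  0.1183] [0.736 0.677 0.001] [-3.3  0.3 10.9] [ 0.196  0.762 -0.037] 12.2
[ 0.465  -0.0507  0.1183] [0.735 0.678 0.001] [-2.6  0.8 10.1] [0.27  0.747 0.095] 12.25
[ 0.465  -0.0508  0.1182] [0.735 0.679 0.001] [-3.2  0.4 10.5] [0.181 0.794 0.049] 12.3
[ 0.465  -0.0507  0.1183] [0.735 0.679 0.001] [-3.5  1.  10.7] [0.236 0.73  0.005] 12.35
```

Emit:
move_arm(
  increments=[
    [[0,0,0],-4,1],
    [[0,0,0],-4,1],
    [[0,0,0],-4,1],
    [[0,0,0],-4,1],
    [[0,0,0],-4,1],
    [[0,0,0],-4,1],
    [[0,0,0],0,1],
  ],
)

```text
clock: 12.98
tool_pos: [0.465, -0.0507, 0.1183]
eef_rot: [[-0.319, 0.948, 0.002], [0.948, 0.319, -0.0], [-0.001, 0.001, -1.0]]
contact_force: [-2.2, 1.1, 10.5]
opening: 0.219
gripper_force: 81.6
```

Run:
```python
from h import *
for i in range(3):
    s=get_state();print(s['tool_pos'].round(4),s['eef_rot'][:,1].round(3),s['contact_force'].round(1),s['torque'].round(3),s['clock']); snap('scene','s3')
```

```text
[ 0.465  -0.0507  0.1183] [0.948 0.319 0.001] [-2.2  1.1 10.5] [ 0.234  0.746 -0.009] 12.9833
[ 0.465  -0.0507  0.1182] [0.947 0.321 0.001] [-3.6  1.2 10.7] [0.227 0.747 0.011] 13.0333
[ 0.465  -0.0507  0.1183] [0.947 0.321 0.001] [-2.9  0.9 10.2] [0.188 0.722 0.019] 13.0833
```

Emit:
move_arm(
  increments=[
    [[0,0,0],-5,1],
    [[0,0,0],-5,1],
    [[0,0,0],-5,1],
    [[0,0,0],-5,1],
    [[0,0,0],-5,1],
    [[0,0,0],-5,1],
    [[0,0,0],-5,1],
    [[0,0,0],0,1],
  ],
)

```text
clock: 13.8
tool_pos: [0.465, -0.0506, 0.1183]
eef_rot: [[0.283, 0.959, 0.002], [0.959, -0.283, -0.0], [0.0, 0.002, -1.0]]
contact_force: [-3.0, 1.2, 10.3]
opening: 0.219
gripper_force: 81.6
```

Emit:
move_arm(
  increments=[
    [[0,0,0],-3,1],
    [[0,0,0],-3,1],
    [[0,0,0],0,1],
    [[0,0,0],0,1],
  ],
)

```text
clock: 14.13
tool_pos: [0.465, -0.0506, 0.1183]
eef_rot: [[0.379, 0.925, 0.002], [0.925, -0.379, -0.0], [0.001, 0.002, -1.0]]
contact_force: [-4.1, 1.7, 10.7]
opening: 0.222
gripper_force: 81.6
```

Run:
```python
from h import *
for i in range(3):
    s=get_state();print(s['tool_pos'].round(4),s['eef_rot'][:,1].round(3),s['contact_force'].round(1),s['torque'].round(3),s['clock']); snap('scene','s3')
```

```text
[ 0.465  -0.0506  0.1183] [ 0.925 -0.379  0.002] [-4.1  1.7 10.7] [0.304 0.76  0.015] 14.1333
[ 0.4651 -0.0506  0.1183] [ 0.925 -0.379  0.002] [-3.2  1.2 10.6] [0.365 0.725 0.022] 14.1833
[ 0.465  -0.0506  0.1182] [ 0.925 -0.379  0.002] [-2.7  1.6 11.4] [ 0.291  0.714 -0.065] 14.2333
```

Emit:
move_arm(
  increments=[
    [[0,0,0.1],0,1],
    [[0,0,0.2],0,1],
    [[0,0,0.2],0,1],
    [[0,0,0.1],0,1],
    [[0,0,0],0,1],
    [[0,0,0],0,1],
  ],
)

```text
clock: 14.78
tool_pos: [0.4647, -0.0506, 0.1227]
eef_rot: [[0.379, 0.925, 0.002], [0.925, -0.379, -0.0], [0.001, 0.002, -1.0]]
contact_force: [0.9, 0.9, 3.6]
opening: 0.222
gripper_force: 80.6
```

Emit:
move_arm(
  increments=[
    [[0,0,0.3],0,1],
    [[0,0,0.5],0,1],
    [[0,0,1],0,1],
    [[0,0,1.5],0,1],
    [[0,0,1.5],0,1],
    [[0,0,0],0,1],
    [[0,0,0],0,1],
    [[0,0,0],0,1],
  ],
)

```text
clock: 15.45
tool_pos: [0.4636, -0.0505, 0.1697]
eef_rot: [[0.379, 0.925, -0.001], [0.925, -0.379, 0.0], [-0.0, -0.001, -1.0]]
contact_force: [-1.2, -0.7, -1.0]
opening: 0.224
gripper_force: 79.9
```

Run:
```python
from h import *
s=get_state();print(s['tool_pos'].round(4),s['contact_force'].round(1),s['clock'],s['q'])
d=snap('wrist','w4')
cv2.imwrite('pics/w4c.png',cv2.resize(d['frame'][100:290,140:380],(720,570),interpolation=cv2.INTER_CUBIC))
```

```text
[ 0.4636 -0.0505  0.1697] [-1.2 -0.7 -1. ] 15.45 [-1.53678195e+01 -1.69590737e+01  1.16620324e+02 -4.25950517e-03
  8.04187314e+01  6.90852398e+00]
```

View pics/w4c.png

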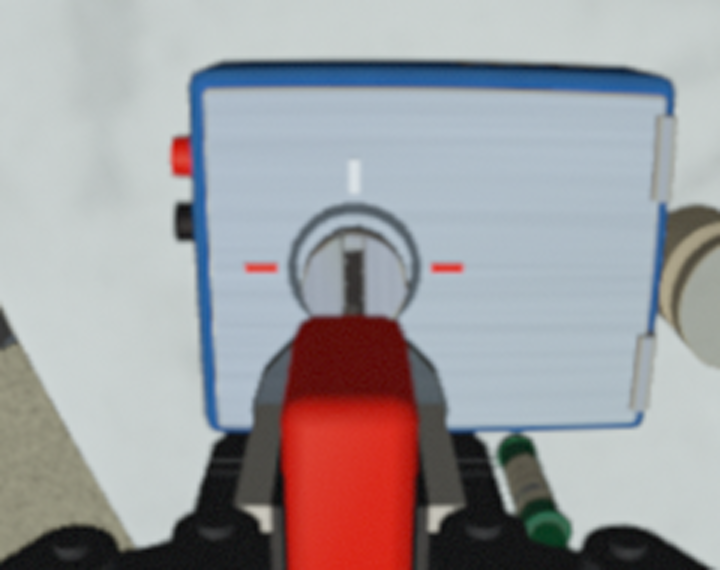

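The slot now lies along the white mark: it runs from (353,235) down, and the mark is at (354,175). The red marks are horizontal, so the stud is locked. Next I return the key.

Emit:
move_arm(
  increments=[
    [[0.3,3.3,0.5],0,1],
    [[0.3,3.3,0],0,1],
    [[0.3,3.3,0],0,1],
    [[0.4,3.3,0],0,1],
    [[0.4,3.3,0],0,1],
    [[0.4,3.3,0],0,1],
    [[0.4,3.3,0],0,1],
    [[0.34,3.25,0],0,1],
  ],
)

```text
clock: 16.17
tool_pos: [0.4917, 0.2144, 0.174]
eef_rot: [[0.379, 0.925, -0.002], [0.925, -0.379, -0.001], [-0.002, -0.002, -1.0]]
contact_force: [1.0, -1.1, -0.3]
opening: 0.224
gripper_force: 79.9
```

Emit:
move_arm(
  increments=[
    [[0,0,-2],0,1],
    [[0,0,-2],0,1],
    [[0,0,-2],0,1],
    [[0,0,0],0,1],
    [[0,0,0],0,1],
    [[0,0,0],0,1],
    [[0,0,0],0,1],
    [[0,0,0],0,1],
  ],
)

```text
clock: 16.83
tool_pos: [0.4936, 0.213, 0.1172]
eef_rot: [[0.379, 0.925, 0.003], [0.925, -0.379, 0.001], [0.002, 0.002, -1.0]]
contact_force: [0.3, -0.4, -1.8]
opening: 0.227
gripper_force: 79.9
```

Run:
```python
from h import *
s=get_state();print(s['tool_pos'].round(4),s['contact_force'].round(1),s['clock'])
d=snap('wrist','w5');b=snap('scene','s5')
A=cv2.resize(d['frame'][110:260,170:350],(540,450),interpolation=cv2.INTER_CUBIC)
B=cv2.resize(b['frame'][120:210,180:232],(260,450),interpolation=cv2.INTER_CUBIC)
cv2.imwrite('pics/w5c.png',np.hstack([A,B]))
```

```text
[0.4936 0.213  0.1172] [ 0.3 -0.4 -1.8] 16.8333
```

View pics/w5c.png

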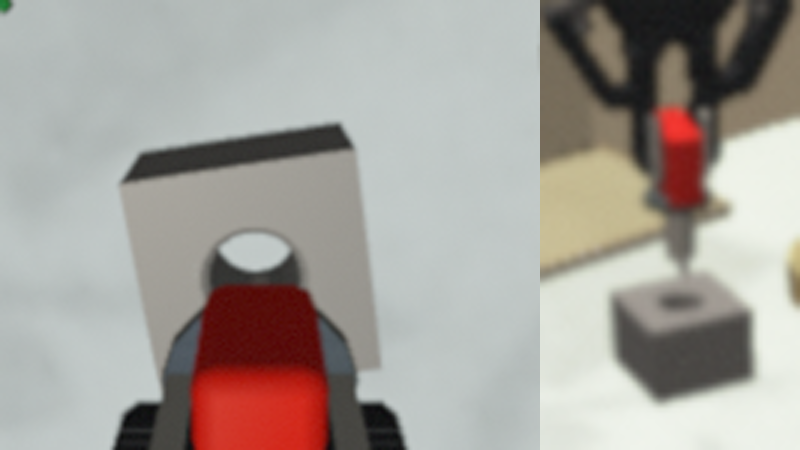

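The hole spans crop 203–303 with its far rim at y≈229. The block's near corners are at (122,183) and (355,150), and the grip's lower edge is at (197..322,370) and (210..312,288).

Run:
```python
from h import *
d=load('w5');s=np.array([.4936,.213]);z=.1172
F=lambda u,v,h:fish(d,170+u/3-.33,110+v/3-.33,h)
tx=np.array([.379,.925]);ty=np.array([.925,-.379])
T=lambda p:(np.array([(p[:2]-s)@tx,(p[:2]-s)@ty])*1000).round(1)
for n,u,v,h in[('topL',194,370,z+.0325),('topR',328,370,z+.0325),('botL',207,288,z-.0085),('botR',312,288,z-.0085),('hL',203,270,.044),('hR',303,270,.044),('hfront',253,229,.044),('c1',122,183,.044),('c2',355,150,.044)]: print(n,T(F(u,v,h)))
c1,c2=[F(*a,.044)[:2] for a in[(122,183),(355,150)]]
e=(c2-c1)/np.linalg.norm(c2-c1);n=np.array([-e[1],e[0]]);n=n if n@(s-c1)>0 else -n
print(np.linalg.norm(c2-c1),'centre',(c1+c2)/2+n*.03,T((c1+c2)/2+n*.03))
s=get_state();print(s['tool_pos'])
```

```text
topL [23.5 -8.4]
topR [23.4 10. ]
botL [20.8 -8.8]
botR [20.8 10.2]
hL [  2.6 -13.7]
hR [ 2.6 11.9]
hfront [13.5 -0.9]
c1 [ 25.5 -33.7]
c2 [33.8 24.4]
0.058739230579213354 centre [0.49323093 0.21315352] [ 0.  -0.4]
[0.49335688 0.21296196 0.11679732]
```

Emit:
move_arm(
  increments=[
    [[-0.1,0.1,0],0,1],
    [[0,0,-0.7],0,1],
    [[0,0,-0.7],0,1],
    [[0,0,-0.6],0,1],
    [[0,0,0],0,1],
    [[0,0,0],0,1],
    [[0,0,0],0,1],
  ],
)

```text
clock: 17.52
tool_pos: [0.4915, 0.2139, 0.0952]
eef_rot: [[0.379, 0.925, -0.0], [0.925, -0.379, -0.0], [-0.0, -0.0, -1.0]]
contact_force: [0.5, 0.5, -0.6]
opening: 0.225
gripper_force: 79.9
```

Emit:
move_arm(
  increments=[
    [[0,0,-0.5],0,1],
    [[0,0,-0.5],0,1],
    [[0,0,-0.5],0,1],
    [[0,0,0],0,1],
    [[0,0,0],0,1],
  ],
)

```text
clock: 17.93
tool_pos: [0.4911, 0.2138, 0.0798]
eef_rot: [[0.379, 0.925, -0.001], [0.925, -0.379, -0.0], [-0.001, -0.001, -1.0]]
contact_force: [-0.2, -0.6, -0.5]
opening: 0.223
gripper_force: 79.9
```

Emit:
move_arm(
  increments=[
    [[0.05,0,-0.5],0,1],
    [[0,0,-0.5],0,1],
    [[0,0,-0.5],0,1],
    [[0,0,-0.3],0,1],
    [[0,0,0],0,1],
    [[0,0,0],0,1],
  ],
)

```text
clock: 18.43
tool_pos: [0.4918, 0.2138, 0.0621]
eef_rot: [[0.379, 0.925, -0.001], [0.925, -0.379, -0.0], [-0.0, -0.001, -1.0]]
contact_force: [-0.1, -0.3, -1.0]
opening: 0.222
gripper_force: 79.9
```

Emit:
move_arm(
  increments=[
    [[0,0,-0.2],0,1],
    [[0,0,-0.1],0,1],
    [[0,0,0],0,1],
    [[0,0,0],0,1],
  ],
)

```text
clock: 18.77
tool_pos: [0.4921, 0.2139, 0.0596]
eef_rot: [[0.379, 0.925, 0.0], [0.925, -0.379, 0.0], [0.0, 0.0, -1.0]]
contact_force: [-0.1, 0.3, -0.4]
opening: 0.219
gripper_force: 79.9
```

Emit:
move_arm(
  increments=[
    [[0,0,-0.1],0,1],
    [[0,0,0],0,1],
    [[0,0,0],0,1],
  ],
)

```text
clock: 19.02
tool_pos: [0.4923, 0.214, 0.0587]
eef_rot: [[0.379, 0.925, 0.0], [0.925, -0.379, 0.0], [0.0, 0.0, -1.0]]
contact_force: [-0.1, 0.6, -0.5]
opening: 0.218
gripper_force: 80.2
```

Emit:
move_arm(
  increments=[
    [[0,0,-0.1],0,1],
    [[0,0,0],0,1],
    [[0,0,0],0,1],
  ],
)

```text
clock: 19.27
tool_pos: [0.4924, 0.214, 0.0586]
eef_rot: [[0.379, 0.925, 0.0], [0.925, -0.379, -0.0], [-0.0, 0.0, -1.0]]
contact_force: [-2.3, -0.9, 5.3]
opening: 0.223
gripper_force: 80.9
```

Emit:
move_arm(
  increments=[
    [[0,0,0],0,0.6],
    [[0,0,0],0,0.3],
    [[0,0,0],0,0],
    [[0,0,0],0,0],
    [[0,0,0],0,0],
    [[0,0,0],0,0],
    [[0,0,0],0,0],
  ],
)

```text
clock: 19.85
tool_pos: [0.4921, 0.2139, 0.0574]
eef_rot: [[0.379, 0.925, -0.0], [0.925, -0.379, -0.0], [-0.0, -0.0, -1.0]]
contact_force: [-0.3, -0.3, -0.8]
opening: 1.001
gripper_force: 0.0
```

Emit:
move_arm(
  increments=[
    [[0,0,1],0,0],
    [[0,0,2],0,0],
    [[0,0,3],0,0],
    [[0,0,3],0,0],
    [[0,0,3],0,0],
    [[0,0,3],0,0],
    [[0,0,0],0,0],
    [[0,0,0],0,0],
  ],
)

```text
clock: 20.52
tool_pos: [0.4936, 0.2144, 0.2112]
eef_rot: [[0.379, 0.925, 0.006], [0.925, -0.379, 0.002], [0.004, 0.005, -1.0]]
contact_force: [-1.2, 0.5, -1.2]
opening: 1.004
gripper_force: 0.0
```

Run:
```python
from h import *
s=get_state();print(s['tool_pos'].round(4),s['contact_force'].round(1),s['opening'],s['clock'])
d=snap('wrist','w6');b=snap('scene','s6')
A=cv2.resize(d['frame'][110:260,170:350],(540,450),interpolation=cv2.INTER_CUBIC)
B=cv2.resize(b['frame'][140:270,180:340],(246,200),interpolation=cv2.INTER_CUBIC)
B=cv2.resize(b['frame'][150:210,180:232],(260,300),interpolation=cv2.INTER_CUBIC)
C=cv2.resize(b['frame'][190:280,220:376],(260,150),interpolation=cv2.INTER_CUBIC)
cv2.imwrite('pics/w6c.png',np.hstack([A,np.vstack([B,C])]))
```

```text
[0.4936 0.2144 0.2112] [-1.2  0.5 -1.2] 1.0037916077205595 20.5167
```

View pics/w6c.png

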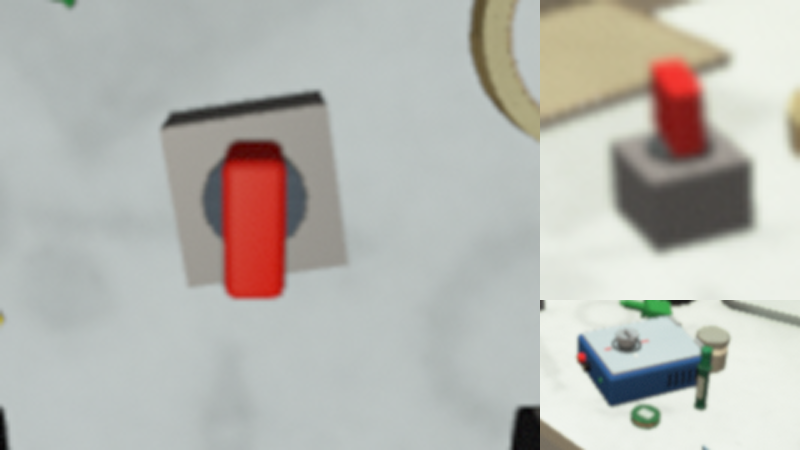

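The key stands seated in the holder: its grip is at (255,220) with the flange flat on the block. The reel, syringe and jar haven't moved, so I'm handing in the job.

```bash
python3 -c "
from cell import close_job; print(close_job())"
```

```text
the job is handed in; nothing more can be done
None
```

I handed in the job at about 20.5 s: the stud is turned clockwise with its slot along the white (locked) marks, the key is seated upright in its holder, and the contact force read at most about 12 N at the checks while I pressed and turned.

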